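Sort capped sample vials into the trays of their colour, urgent red first

TASK

Stand each of the four sample vials with a coloured cap (red, blue, green, black) upright on the floor of the small tray of its own cap colour. The red one is urgent: put it in its tray and let go of it before you move the other three, which may follow in any order. Set the vials down gently rather than dropping them, knock none over, and leave the two white-capped vials where they stand.

Things in the scene. Friction and masses are not known exactly. Their poses are not given: they have to be found in the camera images.
- vial_red: Sample vial standing upright on the bench: white cylinder, 29 mm across and 54 mm tall, under a red screw cap 30 mm across and 16 mm tall (top of cap 70 mm above the underside), thin red band round the label, 25 to 50 g. No other vial stands closer than 100 mm (axis to axis); the other small things around it are under 20 mm tall. Origin: centre of its underside, z up along its axis.
- vial_blue: Sample vial standing upright on the bench: white cylinder, 29 mm across and 54 mm tall, under a blue screw cap 30 mm across and 16 mm tall (top of cap 70 mm above the underside), thin blue band round the label, 25 to 50 g. No other vial stands closer than 100 mm (axis to axis); the other small things around it are under 20 mm tall. Origin: centre of its underside, z up along its axis.
- vial_green: Sample vial standing upright on the bench: white cylinder, 29 mm across and 54 mm tall, under a green screw cap 30 mm across and 16 mm tall (top of cap 70 mm above the underside), thin green band round the label, 25 to 50 g. No other vial stands closer than 100 mm (axis to axis); the other small things around it are under 20 mm tall. Origin: centre of its underside, z up along its axis.
- vial_black: Sample vial standing upright on the bench: white cylinder, 29 mm across and 54 mm tall, under a black screw cap 30 mm across and 16 mm tall (top of cap 70 mm above the underside), thin black band round the label, 25 to 50 g. No other vial stands closer than 100 mm (axis to axis); the other small things around it are under 20 mm tall. Origin: centre of its underside, z up along its axis.
- tray_red: Fixed, empty red square open tray, 64 x 64 mm outside, 18 mm tall, walls 4 mm and floor 4 mm thick (inside 56 x 56 mm, floor 4 mm above the bench). Origin: centre of its underside on the bench; x and y run along its sides, z up.
- tray_blue: Fixed, empty blue square open tray, 64 x 64 mm outside, 18 mm tall, walls 4 mm and floor 4 mm thick (inside 56 x 56 mm, floor 4 mm above the bench). Origin: centre of its underside on the bench; x and y run along its sides, z up.
- tray_green: Fixed, empty green square open tray, 64 x 64 mm outside, 18 mm tall, walls 4 mm and floor 4 mm thick (inside 56 x 56 mm, floor 4 mm above the bench). Origin: centre of its underside on the bench; x and y run along its sides, z up.
- tray_black: Fixed, empty black square open tray, 64 x 64 mm outside, 18 mm tall, walls 4 mm and floor 4 mm thick (inside 56 x 56 mm, floor 4 mm above the bench). Origin: centre of its underside on the bench; x and y run along its sides, z up.
- vial_white_a: Control vial with a white screw cap, to be left standing where it is; same shape and size as the sample vials (30 mm across, 70 mm tall). Origin: centre of its underside, z up.
- vial_white_b: Control vial with a white screw cap, to be left standing where it is; same shape and size as the sample vials (30 mm across, 70 mm tall). Origin: centre of its underside, z up.
Mind the look-alikes: they are no part of the job. Leave any orange look-alike of the vial_green alone. Leave any pink look-alike of the tray_red alone.

How it is judged:
By the outcome, as a careful person would: the job done as asked, in the order asked, and still so for the second after the job is handed in, with the robot touching nothing.
It also fails if it takes over 112 s, if anything falls off the work surface, if the arm or the gripper's body presses on something with over 40 N, if the wrist force passes 120 N, or if a joint passes its speed limit or range.

ROBOT

A 6-joint arm with a two-finger parallel gripper is mounted at the origin on the work surface. World frame = base frame: x ahead of the robot, y to its left, z up, the work surface at z = 0. Lengths are in m, angles in rad, forces in N, time in s.
With the tool pointing down it reaches from about 0.325 to 0.9 m from the base axis. Payload 3.5 kg.
Tool frame: the origin (TCP) lies between the finger pads; the fingertips stand 14 mm ahead of it and the grasp point (between the pads) lies 5 mm behind it; z points along the fingers, y is the line along which they close (so a half turn about z gives the same grasp; the last joint's range is limited). The gripper opens to 85 mm and grips with 20 to 120 N. Pads are 22 mm wide; open, the fingers measure 114 mm over their backs; the gripper's body (76 mm by 85 mm) begins 54 mm behind the grasp point. The pads swing forward as they close: fully open they stand 13 mm farther back than shut.
Start: joints at [-1.242, 0.276, -0.026, 1.268, 0, 1.467], TCP at [0.262, -0.568, 0.245] pointing down, gripper open.
Joint ranges: [-3.12, 3.12], [-0.85, 1.88], [-1.08, 1.24], [-1.95, 2.15], [-1.57, 1.53], [-3.14, 3.14]. Speed limits (rad/s): [2.57, 2.57, 3.14, 3.14, 3.14, 3.14].

INTERFACE

Orientations are given as a rotation vector (axis times angle).
In Python, from plant import * gives the robot as it stands.
- The arm moves only by the tool carry_out, never from a script. Its argument "series" is a list that holds one entry, the list of rows, each a list of 7 numbers: the shift along the tool's x, y, z as a fraction of full scale, then the turn, a rotation vector about the tool's x, y, z as a fraction of full scale, then the opening, from -1 (shut) to 1 (fully open). A call has 1 to 8 rows; each row shifts and turns the commanded pose from where the row before left it, along the tool's axes as they then stand; what a row does not reach is not made up. Full scale, the value 1, is 500 mm for a shift and 45 degrees for a turn. A row lasts 1/10 s, in which the tool goes at most 50 mm and 8.59 degrees, less where a joint would pass 70% of its speed; a pose out of reach is approached as far as the arm can. A call with a number of a shift or a turn outside -1 to 1 is refused whole. A call with a gripper value outside its range is refused whole. The fingers move at their own pace and stop on an object; the grip force is fixed at half the most. Time passes only in rows, so rows that do not move let the fingers close. It gives the time, the measured TCP pose, the force, the opening and the grip force at its end, in the units of the state.
- read_state(): the state, without advancing time (a new reading comes with each control period).
- get_image(name): name is "side" or "top" or "wrist"; returns (picture, depth): 480x640x3 uint8, red, green, blue; 480x640 float32, m along the optical axis (not along the pixel's ray), 0 where there is no reading.
- calibration(name): a dict with "intrinsics" (3x3 intrinsics, pixels), "k1" (the pictures are not rectified: a ray, as slopes to the right and down, at radius r is drawn at 1 + k1 r^2 times it, then the intrinsics apply), "extrinsics" (4x4, takes a point from camera to world coordinates). Camera axes: x right, y down, z forward; pixel columns grow to the right and rows downward; lengths in m; the calibration is good to about 2 mm. A picture is of the moment at which its call begins: read the wrist's pose just before it. calibration takes no time and is no camera call; for the wrist camera it gives the pose at the moment of the call.
- job_done(): hands the job in; it is judged then, once.
The state is a dict: "t": time; "q": joint angles; "joint_velocities": joint speeds; "joint_torque": joint torques, N m; "position": TCP position; "tcp_rot": TCP orientation; "force": force on the tool from outside, world axes, zero at the start; "ft_torque": the same for the moment, N m; "width": finger opening in m; "gripper_force": force on a finger pad.
Only numpy, scipy, OpenCV 4.12 (cv2) and the standard library are available. Lean on these libraries where they do the work, as an engineer would, in place of code of your own. Each camera call takes 0.05 s, during which the arm holds its last target. There are 200 camera calls.

## Working session

There is one attempt and no reset: what is moved stays moved. The work goes in short steps, Python scripts to look and compute and a tool call to move; the robot and the scene stay as the last step left them, time stands still between calls to the robot, and variables do not carry over. Pictures are saved under pics/ and viewed, at most 14 in all, crops included, and the job is handed in when it is done.

Besides the shell and the picture viewer there is one more tool, called after "Call:" by a JSON object that holds its "api" and its "payload", one argument or row to a line. carry_out: Moves the arm, as the interface text tells. Its arguments: {"type":"object","properties":{"series":{"type":"array"}},"required":["series"]}

```bash
mkdir -p pics; ls; python3 - <<'E'
from plant import *
import cv2,numpy as np
s=read_state();print(s)
for n in("top","side"):
    im,d=get_image(n);cv2.imwrite(f"pics/{n}0.png",im[:,:,::-1]);np.savez(f"{n}0.npz",im=im,d=d)
    c=calibration(n);print(n,c)
E
```

```text
pics
{'t': 0.0, 'q': array([-1.24241507e+00,  2.77151907e-01, -2.78984471e-02,  1.26800289e+00,
       -8.51059209e-06,  1.46736141e+00]), 'joint_velocities': array([-3.76105299e-04,  6.08484932e-04,  1.06982216e-03, -3.55280166e-05,
        4.60527792e-04,  2.60764897e-04]), 'joint_torque': array([ 3.46787247e-04, -4.45510089e+01,  2.95200437e+01,  1.63929211e-02,
        8.54739324e-05,  3.70028488e-06]), 'position': array([ 0.26129953, -0.56692456,  0.24413966]), 'tcp_rot': array([-3.06646226e+00, -6.72557351e-01,  4.10886138e-04]), 'force': array([ 0.32140787, -0.74675715,  0.15313619]), 'ft_torque': array([-0.0396186 , -0.01765514,  0.05180179]), 'gripper_force': 0.0, 'width': 0.08539044339676932}
top {'intrinsics': array([[499.87693504,   0.        , 317.33526768],
       [  0.        , 499.87693504, 231.07685189],
       [  0.        ,   0.        ,   1.        ]]), 'k1': 0.004420185080510519, 'extrinsics': array([[ 0.08456562, -0.9731992 ,  0.21385036,  0.35309916],
       [-0.99639784, -0.08395561,  0.01194984, -0.01553903],
       [ 0.00632436, -0.21409058, -0.97679334,  1.07252403],
       [ 0.        ,  0.        ,  0.        ,  1.        ]])}
side {'intrinsics': array([[498.63703124,   0.        , 328.53530129],
       [  0.        , 498.63703124, 238.92298934],
       [  0.        ,   0.        ,   1.        ]]), 'k1': -0.05848027875507356, 'extrinsics': array([[-0.99848499, -0.04151509,  0.03611401,  0.53858796],
       [-0.05403096,  0.61555598, -0.78623882,  0.69915684],
       [ 0.01041058, -0.78699894, -0.61686651,  0.60962437],
       [ 0.        ,  0.        ,  0.        ,  1.        ]])}
```

View pics/top0.png

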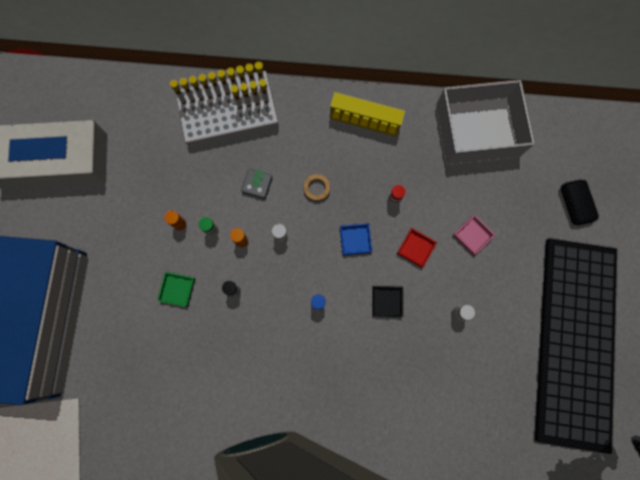

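View pics/side0.png

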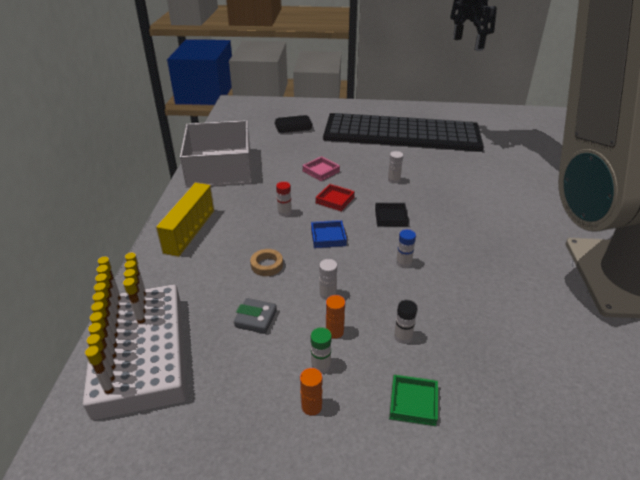

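The top view shows the caps at red (398,192), blue (318,301), green (207,224) and black (230,288). White caps are at (279,231) and (467,313), and the orange look-alikes at (173,218) and (238,236). The trays are red (417,248), blue (355,240), green (177,290) and black (388,302), with pink at (473,236).

Possible confusions:
- **Red tray:** red (417,248) against pink (473,236). I choose the saturated red one.
- **Green vial:** green (207,224) against orange (173,218) and (238,236). I choose the green cap.
- **Red vial:** only (398,192) fits.

```bash
cat > h.py <<'E'
from plant import *
import cv2,numpy as np
def ray(c,u,v):
    K=c["intrinsics"];p=np.array([(u-K[0,2])/K[0,0],(v-K[1,2])/K[1,1]]);q=p.copy()
    for _ in range(10): q=p/(1+c["k1"]*(q@q))
    T=c["extrinsics"];return T[:3,3],T[:3,:3]@np.r_[q,1]
def plane(c,u,v,z):
    o,d=ray(c,u,v);return o+d*(z-o[2])/d[2]
def tri(rays):
    A=sum(np.eye(3)-np.outer(d,d)/(d@d) for o,d in rays);b=sum((np.eye(3)-np.outer(d,d)/(d@d))@o for o,d in rays)
    x=np.linalg.solve(A,b);return x,max(np.linalg.norm(np.cross(x-o,d/np.linalg.norm(d))) for o,d in rays)
def mask(im,col):
    H,S,V=cv2.split(cv2.cvtColor(im,cv2.COLOR_RGB2HSV))
    if col=="black": m=(V<38)
    elif col=="white": m=(V>130)&(S<60)
    elif col=="orange": m=(H>6)&(H<16)&(S>190)&(V>80)
    else:
        h={"red":0,"blue":111,"green":68}[col];dh=np.abs((H.astype(int)-h+90)%180-90)
        m=(dh<(7 if col=="red" else 14))&(S>(180 if col=="red" else 150))&(V>40)
    return m.astype(np.uint8)
def blob(im,col,uv,r=22):
    """hull centre (centre of area) of the component nearest uv"""
    m=mask(im,col);w=np.zeros_like(m);cv2.circle(w,(int(uv[0]),int(uv[1])),r,1,-1);m&=w
    n,l,st,ce=cv2.connectedComponentsWithStats(m)
    ks=[k for k in range(1,n) if st[k,4]>20]
    if not ks:return None
    k=max(ks,key=lambda k:st[k,4])
    pts=np.argwhere(l==k)[:,::-1].astype(np.int32);hu=cv2.convexHull(pts);M=cv2.moments(hu)
    return M["m10"]/M["m00"],M["m01"]/M["m00"],st[k],cv2.minAreaRect(hu),hu
E
python3 - <<'E'
from h import *
P={"vred":("red",(398,192),(284,188)),"vblue":("blue",(318,301),(407,238)),"vgreen":("green",(207,224),(321,338)),"vblack":("black",(230,288),(406,309)),
"tred":("red",(417,248),(335,197)),"tblue":("blue",(355,240),(329,233)),"tgreen":("green",(177,290),(414,399)),"tblack":("black",(388,302),(392,214)),
"or1":("orange",(173,218),(311,380)),"or2":("orange",(238,236),(336,305)),"wa":("white",(279,231),(328,268)),"wb":("white",(467,313),(396,158))}
C={n:calibration(n) for n in("top","side")};I={n:np.load(n+"0.npz")["im"] for n in C}
for k,(c,a,b) in P.items():
    r=12 if k[0]=="v" else 30
    B=[blob(I["top"],c,a,r),blob(I["side"],c,b,r)]
    if None in B: print(k,"none",[I["top"][a[1],a[0]],I["side"][b[1],b[0]]]);continue
    x,e=tri([ray(C[n],*q[:2]) for n,q in zip(C,B)])
    s="" 
    if k[0]=="t":
        bx=cv2.boxPoints(B[0][3]);w=np.array([plane(C["top"],*p,.018)[:2] for p in bx]);dd=np.diff(np.vstack([w,w[:1]]),axis=0);s=f"sides {np.linalg.norm(dd,axis=1)[:2].round(3)} ang {np.degrees(np.arctan2(dd[0,1],dd[0,0]))%90:.0f}"
    print(k,x.round(4),"err %.4f"%e,"r %.3f"%np.hypot(*x[:2]),B[0][2],B[1][2],s)
E
```

```text
vred [ 0.6734 -0.165   0.0621] err 0.0002 r 0.693 [392 186  13  13 135] [277 182  13  11  98] 
vblue [ 0.4301 -0.0165  0.0612] err 0.0000 r 0.430 [312 295  13  14 152] [400 230  15  14 181] 
vgreen [0.5695 0.2281 0.0638] err 0.0006 r 0.613 [199 218  14  13 137] [311 328  20  17 250] 
vblack [0.4421 0.1637 0.0586] err 0.0005 r 0.471 [223 282  14  14 152] [398 301  18  18 265] 
tred [ 0.5685 -0.22    0.0066] err 0.0004 r 0.610 [398 229  38  38 813] [317 185  37  25 519] sides [0.064 0.061] ang 64
tblue [ 0.5756 -0.0869  0.0063] err 0.0003 r 0.582 [341 224  31  31 829] [312 221  34  26 747] sides [0.062 0.064] ang 11
tgreen [0.4344 0.2863 0.006 ] err 0.0000 r 0.520 [159 273  35  34 872] [ 391  376   47   48 1810] sides [0.062 0.064] ang 85
tblack [ 0.4466 -0.1635  0.0047] err 0.0002 r 0.476 [373 287  30  31 870] [376 204  32  22 654] sides [0.062 0.061] ang 3
or1 [0.579  0.3054 0.0474] err 0.0017 r 0.655 [165 211  15  14 101] [301 368  21  43 708] 
or2 [0.5508 0.1704 0.0491] err 0.0004 r 0.577 [231 230   7  13  26] [327 295  18  41 527] 
wa [0.5681 0.0767 0.0683] err 0.0001 r 0.573 [272 224  14  13 138] [319 258  18  13 181] 
wb [ 0.4347 -0.3143  0.0683] err 0.0003 r 0.536 [461 305  14  14 156] [390 150  13   8  77]
```

All measured heights agree with the text: cap centres are at about 0.062, trays lie low and their sides measure about 0.063. I'll do the one close crop to check the choice, and compute the exact start yaw in the same step.

```bash
python3 - <<'E'
from h import *
I=np.load("top0.npz")["im"]
cv2.imwrite("pics/crop1.png",cv2.resize(I[170:320,150:500],None,fx=2.2,fy=2.2,interpolation=cv2.INTER_CUBIC)[:,:,::-1])
R=cv2.Rodrigues(read_state()["tcp_rot"])[0];print(R.round(4),np.degrees(np.arctan2(R[1,0],R[0,0])))
E
```

```text
[[ 9.082e-01  4.185e-01 -7.000e-04]
 [ 4.185e-01 -9.082e-01  1.900e-03]
 [ 2.000e-04 -2.000e-03 -1.000e+00]] 24.740218335219225
```

View pics/crop1.png

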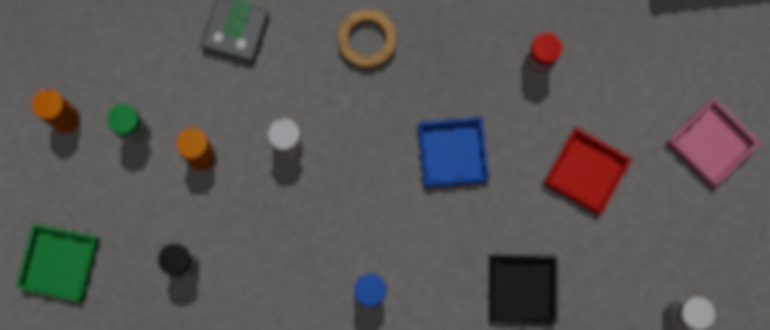

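Call:
{"api": "carry_out", "payload": {
  "series": [
    [[0, 0, 0, 0, 0, -0.18, 1], [0, 0, 0, 0, 0, -0.18, 1], [0, 0, 0, 0, 0, -0.18, 1], [0, 0, 0, 0, 0, -0.18, 1], [0, 0, 0, 0, 0, -0.18, 1], [0, 0, 0, 0, 0, -0.18, 1], [0, 0, 0, 0, 0, -0.18, 1], [0, 0, 0, 0, 0, -0.18, 1]]
  ]
}}

```text
t: 0.9
position: [0.2614, -0.5672, 0.2446]
tcp_rot: [-2.223, -2.218, -0.001]
force: [0.4, -0.6, 0.2]
width: 0.0852
gripper_force: 0.0
```

The crop shows the red cap at (546,49), the red tray at (588,171) and the paler pink look-alike at (713,143). Green at (124,119) stands between the oranges at (48,104) and (193,142). The choices hold. The yaw is now 90°, so tool x is world y, tool y is world x, and tool z points down.

Call:
{"api": "carry_out", "payload": {
  "series": [
    [[0.067, 0.069, 0, 0, 0, 0, 1], [0.067, 0.069, 0, 0, 0, 0, 1], [0.067, 0.069, 0, 0, 0, 0, 1], [0.067, 0.069, 0, 0, 0, 0, 1], [0.067, 0.069, 0, 0, 0, 0, 1], [0.067, 0.069, 0, 0, 0, 0, 1], [0.067, 0.069, 0, 0, 0, 0, 1], [0.067, 0.069, 0, 0, 0, 0, 1]]
  ]
}}

```text
t: 1.7
position: [0.5406, -0.3001, 0.2448]
tcp_rot: [-2.23, -2.212, 0.0]
force: [0.4, -1.1, -1.1]
width: 0.0854
gripper_force: 0.0
```

Call:
{"api": "carry_out", "payload": {
  "series": [
    [[0.067, 0.069, 0, 0, 0, 0, 1], [0.067, 0.069, 0, 0, 0, 0, 1], [0.067, 0.069, 0, 0, 0, 0, 1], [0.067, 0.067, 0, 0, 0, 0, 1], [0, 0, 0.05, 0, 0, 0, 1], [0, 0, 0.09, 0, 0, 0, 1], [0, 0, 0.05, 0, 0, 0, 1], [0, 0, 0, 0, 0, 0, 1]]
  ]
}}

```text
t: 2.5
position: [0.6737, -0.1673, 0.1441]
tcp_rot: [-2.223, -2.206, 0.008]
force: [0.3, 0.5, 0.4]
width: 0.0851
gripper_force: 0.0
```

```bash
python3 - <<'E'
from h import *
s=read_state();print(s["position"].round(4),s["tcp_rot"].round(4))
c=calibration("wrist");im,d=get_image("wrist");cv2.imwrite("pics/w1.png",im[:,:,::-1])
print(c["extrinsics"].round(3)); s=read_state();print(s["position"].round(4),s["tcp_rot"].round(4))
m=mask(im,"red");n,l,st,ce=cv2.connectedComponentsWithStats(m)
for k in range(1,n):
    if st[k,4]>200: print(st[k],ce[k],plane(c,*ce[k],.07).round(4))
E
```

```text
[ 0.6737 -0.1673  0.1441] [-2.2226 -2.2056  0.0079]
[[ 1.    -0.004 -0.014  0.675]
 [-0.008 -0.957 -0.289 -0.093]
 [-0.012  0.289 -0.957  0.274]
 [ 0.     0.     0.     1.   ]]
[ 0.6756 -0.1681  0.1473] [-2.226  -2.2086  0.0044]
[ 299  220   48   52 1940] [322.41443299 245.3814433 ] [ 0.6733 -0.1626  0.07  ]
[ 141  236  104   97 5160] [190.48372093 279.6375969 ] [ 0.5919 -0.1846  0.07  ]
```

View pics/w1.png

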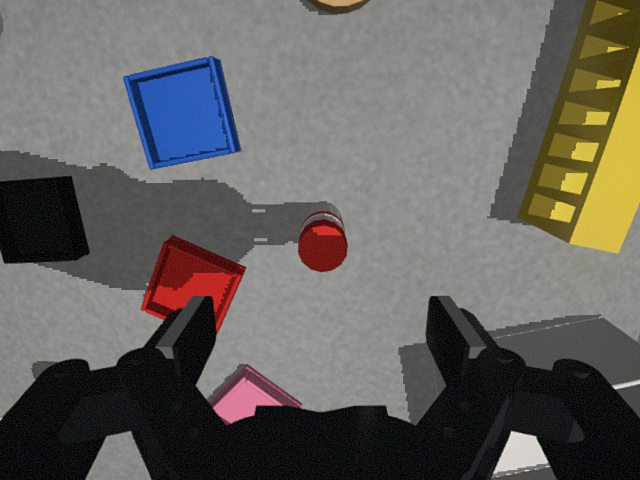

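The wrist view shows the red cap centred at (322,245) between the pads, with the red tray at (192,282) and pink at (250,400). The rays put the cap at (0.673,-0.163), consistent with the triangulation, so I descend.

Call:
{"api": "carry_out", "payload": {
  "series": [
    [[0.004, -0.002, 0.04, 0, 0, 0, 1], [0, 0, 0.06, 0, 0, 0, 1], [0, 0, 0.06, 0, 0, 0, 1], [0, 0, 0.04, 0, 0, 0, 1], [0, 0, 0.02, 0, 0, 0, 1], [0, 0, 0, 0, 0, 0, 1], [0, 0, 0, 0, 0, 0, 1], [0, 0, 0, 0, 0, 0, 1]]
  ]
}}

```text
t: 3.35
position: [0.6785, -0.1676, 0.0427]
tcp_rot: [2.228, 2.21, 0.003]
force: [1.2, -0.3, -0.1]
width: 0.0853
gripper_force: 0.0
```

Call:
{"api": "carry_out", "payload": {
  "series": [
    [[0.004, -0.008, 0.008, 0, 0, 0, 1], [0, 0, 0, 0, 0, 0, 1], [0, 0, 0, 0, 0, 0, 1]]
  ]
}}

```text
t: 3.65
position: [0.6725, -0.1648, 0.0365]
tcp_rot: [-2.23, -2.213, 0.0]
force: [-0.0, -0.0, -0.1]
width: 0.0857
gripper_force: 0.0
```

Call:
{"api": "carry_out", "payload": {
  "series": [
    [[0, 0, 0, 0, 0, 0, -1], [0, 0, 0, 0, 0, 0, -1], [0, 0, 0, 0, 0, 0, -1], [0, 0, 0, 0, 0, 0, -1], [0, 0, 0, 0, 0, 0, -1], [0, 0, 0, 0, 0, 0, -1], [0, 0, 0, 0, 0, 0, -1], [0, 0, 0, 0, 0, 0, -1]]
  ]
}}

```text
t: 4.45
position: [0.673, -0.165, 0.0364]
tcp_rot: [2.23, 2.212, 0.0]
force: [0.7, 0.2, -0.8]
width: 0.0282
gripper_force: 58.9
```

Call:
{"api": "carry_out", "payload": {
  "series": [
    [[0, 0, -0.03, 0, 0, 0, -1], [0, 0, -0.06, 0, 0, 0, -1], [0, 0, -0.03, 0, 0, 0, -1], [-0.02, -0.039, 0, 0, 0, 0, -1], [-0.04, -0.08, 0, 0, 0, 0, -1], [-0.03, -0.05, 0, 0, 0, 0, -1], [-0.02, -0.04, 0, 0, 0, 0, -1], [0, 0, 0, 0, 0, 0, -1]]
  ]
}}

```text
t: 5.25
position: [0.5653, -0.2199, 0.0968]
tcp_rot: [-2.232, -2.209, 0.002]
force: [-0.0, 0.6, -0.5]
width: 0.0279
gripper_force: 59.1
```

Call:
{"api": "carry_out", "payload": {
  "series": [
    [[0, 0, 0.04, 0, 0, 0, -1], [0, 0, 0.03, 0, 0, 0, -1], [0, 0, 0.02, 0, 0, 0, -1], [0, 0, 0.008, 0, 0, 0, -1], [0, 0, 0.004, 0, 0, 0, -1], [0, 0, 0, 0, 0, 0, -1], [0, 0, 0, 0, 0, 0, -1], [0, 0, 0, 0, 0, 0, -1]]
  ]
}}

```text
t: 6.05
position: [0.5684, -0.2193, 0.046]
tcp_rot: [2.229, 2.212, 0.001]
force: [0.2, -0.1, -1.1]
width: 0.0284
gripper_force: 59.1
```

Call:
{"api": "carry_out", "payload": {
  "series": [
    [[0, 0, 0.003, 0, 0, 0, -1], [0, 0, 0.003, 0, 0, 0, -1], [0, 0, 0.003, 0, 0, 0, -1], [0, 0, 0.001, 0, 0, 0, -1], [0, 0, 0, 0, 0, 0, -1], [0, 0, 0, 0, 0, 0, -1]]
  ]
}}

```text
t: 6.65
position: [0.5678, -0.2191, 0.0404]
tcp_rot: [-2.23, -2.212, 0.0]
force: [0.2, 0.4, 0.7]
width: 0.0282
gripper_force: 59.2
```

Call:
{"api": "carry_out", "payload": {
  "series": [
    [[0, 0, 0.001, 0, 0, 0, -1], [0, 0, 0.001, 0, 0, 0, -1], [0, 0, 0, 0, 0, 0, -1]]
  ]
}}

```text
t: 6.95
position: [0.5678, -0.2191, 0.0403]
tcp_rot: [-2.23, -2.213, 0.0]
force: [-2.8, 0.9, 6.1]
width: 0.0283
gripper_force: 59.6
```

It is in contact with the tray floor, so I release and rise.

Call:
{"api": "carry_out", "payload": {
  "series": [
    [[0, 0, 0, 0, 0, 0, -0.2], [0, 0, 0, 0, 0, 0, 0.2], [0, 0, 0, 0, 0, 0, 1], [0, 0, 0, 0, 0, 0, 1], [0, 0, 0, 0, 0, 0, 1], [0, 0, 0, 0, 0, 0, 1], [0, 0, -0.04, 0, 0, 0, 1], [0, 0, -0.06, 0, 0, 0, 1]]
  ]
}}

```text
t: 7.75
position: [0.5658, -0.2181, 0.0875]
tcp_rot: [-2.227, -2.209, 0.003]
force: [0.0, -0.8, -0.2]
width: 0.0857
gripper_force: 0.0
```

Call:
{"api": "carry_out", "payload": {
  "series": [
    [[0, 0, -0.08, 0, 0, 0, 1], [0, 0, -0.08, 0, 0, 0, 1], [0.04, -0.03, 0, 0, 0, 0, 1], [0.08, -0.05, 0, 0, 0, 0, 1], [0.08, -0.05, 0, 0, 0, 0, 1], [0.08, -0.05, 0, 0, 0, 0, 1], [0.08, -0.05, 0, 0, 0, 0, 1], [0.045, -0.045, 0, 0, 0, 0, 1]]
  ]
}}

```text
t: 8.55
position: [0.43, -0.0133, 0.1691]
tcp_rot: [-2.228, -2.214, -0.0]
force: [0.1, -0.3, 0.2]
width: 0.0852
gripper_force: 0.0
```

```bash
python3 - <<'E'
from h import *
C={n:calibration(n) for n in("top","side")};I={n:get_image(n)[0] for n in C}
cv2.imwrite("pics/s1.png",I["side"][:,:,::-1])
for z in (.066,):
  b=[(c,*blob(I[n],"red",p,9)[:2]) for n,c,p in(("side",C["side"],(336,178)),)]
  print(b[0][1:],plane(b[0][0],*b[0][1:],z))
s=read_state();print(s["position"].round(4),s["t"])
E
```

```text
(335.87407407407403, 173.78518518518518) [ 0.56697782 -0.21872429  0.066     ]
[ 0.428  -0.0128  0.1686] 8.65
```

View pics/s1.png

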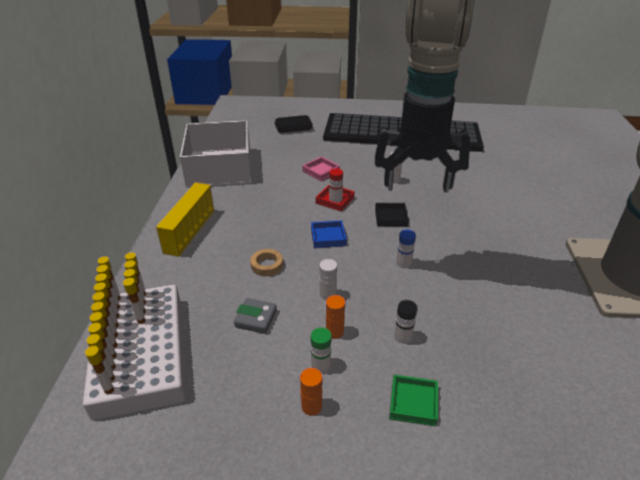

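The red vial (336,187) stands upright in the red tray (335,197), within 2 mm of centre. Blue comes next.

Call:
{"api": "carry_out", "payload": {
  "series": [
    [[-0.007, 0.003, 0.03, 0, 0, 0, 1], [0, 0, 0.06, 0, 0, 0, 1], [0, 0, 0.07, 0, 0, 0, 1], [0, 0, 0.06, 0, 0, 0, 1], [0, 0, 0.03, 0, 0, 0, 1], [0, 0, 0.008, 0, 0, 0, 1], [0, 0, 0, 0, 0, 0, 1], [0, 0, 0, 0, 0, 0, 1]]
  ]
}}

```text
t: 9.45
position: [0.4348, -0.0194, 0.0412]
tcp_rot: [2.229, 2.211, 0.002]
force: [-0.5, -0.3, -0.2]
width: 0.0856
gripper_force: 0.0
```

Call:
{"api": "carry_out", "payload": {
  "series": [
    [[0.002, -0.004, 0.006, 0, 0, 0, 1], [0, 0, 0, 0, 0, 0, 1], [0, 0, 0, 0, 0, 0, 1]]
  ]
}}

```text
t: 9.75
position: [0.4317, -0.018, 0.0378]
tcp_rot: [2.23, 2.212, 0.001]
force: [0.3, -0.7, 0.1]
width: 0.0857
gripper_force: 0.0
```

Call:
{"api": "carry_out", "payload": {
  "series": [
    [[0.003, -0.003, 0.002, 0, 0, 0, 1], [0, 0, 0, 0, 0, 0, -1], [0, 0, 0, 0, 0, 0, -1], [0, 0, 0, 0, 0, 0, -1], [0, 0, 0, 0, 0, 0, -1], [0, 0, 0, 0, 0, 0, -1], [0, 0, 0, 0, 0, 0, -1], [0, 0, 0, 0, 0, 0, -1]]
  ]
}}

```text
t: 10.55
position: [0.4303, -0.0165, 0.0364]
tcp_rot: [2.23, 2.212, 0.001]
force: [0.0, -1.4, 0.6]
width: 0.028
gripper_force: 58.9
```

Call:
{"api": "carry_out", "payload": {
  "series": [
    [[0, 0, 0, 0, 0, 0, -1], [0, 0, 0, 0, 0, 0, -1]]
  ]
}}

```text
t: 10.75
position: [0.4302, -0.0165, 0.0364]
tcp_rot: [2.23, 2.212, 0.0]
force: [0.7, 0.3, 0.6]
width: 0.0284
gripper_force: 58.9
```

Call:
{"api": "carry_out", "payload": {
  "series": [
    [[0, 0, -0.03, 0, 0, 0, -1], [0, 0, -0.06, 0, 0, 0, -1], [0, 0, -0.03, 0, 0, 0, -1], [-0.02, 0.041, 0, 0, 0, 0, -1], [-0.04, 0.08, 0, 0, 0, 0, -1], [-0.04, 0.08, 0, 0, 0, 0, -1], [-0.026, 0.06, 0, 0, 0, 0, -1], [-0.015, 0.03, 0, 0, 0, 0, -1]]
  ]
}}

```text
t: 11.55
position: [0.5776, -0.0896, 0.0962]
tcp_rot: [2.23, 2.211, 0.001]
force: [-0.4, 0.5, -0.2]
width: 0.0282
gripper_force: 59.1
```

Call:
{"api": "carry_out", "payload": {
  "series": [
    [[0, 0, 0, 0, 0, 0, -1], [0, 0, 0.04, 0, 0, 0, -1], [0, 0, 0.03, 0, 0, 0, -1], [0, 0, 0.02, 0, 0, 0, -1], [0, 0, 0.01, 0, 0, 0, -1], [0, 0, 0, 0, 0, 0, -1], [0, 0, 0, 0, 0, 0, -1], [0, 0, 0, 0, 0, 0, -1]]
  ]
}}

```text
t: 12.35
position: [0.5756, -0.0883, 0.0472]
tcp_rot: [2.229, 2.212, 0.001]
force: [0.3, -0.6, -0.2]
width: 0.028
gripper_force: 59.1
```

Call:
{"api": "carry_out", "payload": {
  "series": [
    [[0.002, 0, 0.003, 0, 0, 0, -1], [0, 0, 0.003, 0, 0, 0, -1], [0, 0, 0.003, 0, 0, 0, -1], [0, 0, 0.002, 0, 0, 0, -1], [0, 0, 0.001, 0, 0, 0, -1], [0, 0, 0.001, 0, 0, 0, -1], [0, 0, 0, 0, 0, 0, -1], [0, 0, 0, 0, 0, 0, -1]]
  ]
}}

```text
t: 13.15
position: [0.5749, -0.0871, 0.0404]
tcp_rot: [-2.23, -2.213, 0.0]
force: [-2.3, 0.3, 5.6]
width: 0.028
gripper_force: 59.4
```

Call:
{"api": "carry_out", "payload": {
  "series": [
    [[0, 0, 0, 0, 0, 0, -0.2], [0, 0, 0, 0, 0, 0, 0.2], [0, 0, 0, 0, 0, 0, 1], [0, 0, 0, 0, 0, 0, 1], [0, 0, 0, 0, 0, 0, 1], [0, 0, 0, 0, 0, 0, 1], [0, 0, -0.04, 0, 0, 0, 1], [0, 0, -0.06, 0, 0, 0, 1]]
  ]
}}

```text
t: 13.95
position: [0.5727, -0.0866, 0.0881]
tcp_rot: [-2.227, -2.209, 0.004]
force: [-0.1, -0.1, -0.5]
width: 0.0853
gripper_force: 0.0
```

Call:
{"api": "carry_out", "payload": {
  "series": [
    [[0, 0, -0.08, 0, 0, 0, 1], [0, 0, -0.08, 0, 0, 0, 1], [0.04, -0.03, 0, 0, 0, 0, 1], [0.085, -0.046, 0, 0, 0, 0, 1], [0.085, -0.046, 0, 0, 0, 0, 1], [0.085, -0.046, 0, 0, 0, 0, 1], [0.085, -0.046, 0, 0, 0, 0, 1], [0.085, -0.046, 0, 0, 0, 0, 1]]
  ]
}}

```text
t: 14.75
position: [0.4457, 0.1478, 0.17]
tcp_rot: [2.231, 2.212, 0.001]
force: [0.8, 0.1, -0.3]
width: 0.0853
gripper_force: 0.0
```

Call:
{"api": "carry_out", "payload": {
  "series": [
    [[0.037, -0.006, 0, 0, 0, 0, 1], [0, 0, 0.03, 0, 0, 0, 1], [0, 0, 0.04, 0, 0, 0, 1], [0, 0, 0, 0, 0, 0, 1], [0, 0, 0, 0, 0, 0, 1], [0, 0, 0, 0, 0, 0, 1]]
  ]
}}

```text
t: 15.35
position: [0.4447, 0.1649, 0.1357]
tcp_rot: [2.23, 2.212, 0.002]
force: [-0.4, -0.5, 0.2]
width: 0.0853
gripper_force: 0.0
```

```bash
python3 - <<'E'
from h import *
C={n:calibration(n) for n in("side","wrist")};I={n:get_image(n)[0] for n in C}
cv2.imwrite("pics/s2.png",np.hstack([I["side"][100:480,150:550],I["wrist"][50:430,120:520]])[:,:,::-1])
B=blob(I["side"],"blue",(329,207),13);print(B[:3],plane(C["side"],*B[:2],.066))
s=read_state();print(s["position"].round(4),s["t"])
E
```

```text
(329.20336943441635, 209.09265944645006, array([323, 203,  14,  13, 156], dtype=int32)) [ 0.57413878 -0.08622625  0.066     ]
[0.4449 0.1649 0.1358] 15.45
```

View pics/s2.png

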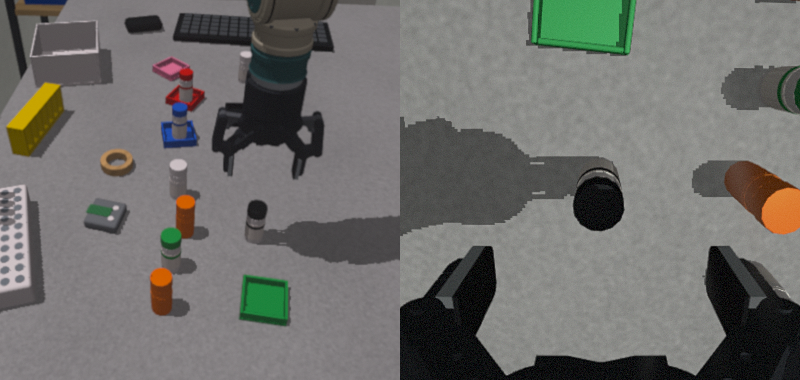

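Blue stands upright in its tray (side crop (179,122)). The black vial is centred between the pads at crop (598,200), and the nearest orange clears the fingers.

Call:
{"api": "carry_out", "payload": {
  "series": [
    [[-0.002, -0.005, 0.03, 0, 0, 0, 1], [0, 0, 0.06, 0, 0, 0, 1], [0, 0, 0.06, 0, 0, 0, 1], [0, 0, 0.03, 0, 0, 0, 1], [0, 0, 0.016, 0, 0, 0, 1], [0, 0, 0, 0, 0, 0, 1], [0, 0, 0, 0, 0, 0, 1], [0, 0, 0, 0, 0, 0, 1]]
  ]
}}

```text
t: 16.25
position: [0.4428, 0.1642, 0.038]
tcp_rot: [2.229, 2.211, 0.004]
force: [0.1, 0.7, -0.3]
width: 0.0856
gripper_force: 0.0
```

Call:
{"api": "carry_out", "payload": {
  "series": [
    [[0, 0, 0, 0, 0, 0, 1], [0, 0, 0, 0, 0, 0, 1]]
  ]
}}

```text
t: 16.45
position: [0.442, 0.1641, 0.0375]
tcp_rot: [2.23, 2.212, 0.002]
force: [0.3, -0.0, -0.3]
width: 0.0852
gripper_force: 0.0
```

Call:
{"api": "carry_out", "payload": {
  "series": [
    [[0, 0, 0.001, 0, 0, 0, -1], [0, 0, 0, 0, 0, 0, -1], [0, 0, 0, 0, 0, 0, -1], [0, 0, 0, 0, 0, 0, -1], [0, 0, 0, 0, 0, 0, -1], [0, 0, 0, 0, 0, 0, -1], [0, 0, 0, 0, 0, 0, -1], [0, 0, 0, 0, 0, 0, -1]]
  ]
}}

```text
t: 17.25
position: [0.4416, 0.164, 0.0364]
tcp_rot: [2.23, 2.212, 0.0]
force: [0.1, -0.4, 0.8]
width: 0.028
gripper_force: 58.9
```

Call:
{"api": "carry_out", "payload": {
  "series": [
    [[0, 0, -0.03, 0, 0, 0, -1], [0, 0, -0.06, 0, 0, 0, -1], [0, 0, -0.03, 0, 0, 0, -1], [-0.03, 0, 0, 0, 0, 0, -1], [-0.07, 0.002, 0, 0, 0, 0, -1], [-0.09, 0.002, 0, 0, 0, 0, -1], [-0.09, 0.002, 0, 0, 0, 0, -1], [-0.09, 0.002, 0, 0, 0, 0, -1]]
  ]
}}

```text
t: 18.05
position: [0.4433, -0.0224, 0.0962]
tcp_rot: [-2.229, -2.213, 0.0]
force: [0.5, 0.8, -0.5]
width: 0.0281
gripper_force: 59.0
```

Call:
{"api": "carry_out", "payload": {
  "series": [
    [[-0.09, 0.002, 0, 0, 0, 0, -1], [-0.09, 0, 0, 0, 0, 0, -1], [-0.07, 0, 0, 0, 0, 0, -1], [-0.035, 0, 0, 0, 0, 0, -1], [0, 0, 0, 0, 0, 0, -1], [0, 0, 0, 0, 0, 0, -1], [0, 0, 0, 0, 0, 0, -1], [0, 0, 0, 0, 0, 0, -1]]
  ]
}}

```text
t: 18.85
position: [0.4435, -0.1623, 0.0961]
tcp_rot: [-2.228, -2.214, 0.0]
force: [0.1, 0.2, -0.6]
width: 0.0281
gripper_force: 59.0
```

Call:
{"api": "carry_out", "payload": {
  "series": [
    [[0, 0, 0.04, 0, 0, 0, -1], [0, 0, 0.03, 0, 0, 0, -1], [0, 0, 0.02, 0, 0, 0, -1], [0, 0, 0.01, 0, 0, 0, -1], [0, 0, 0, 0, 0, 0, -1], [0, 0, 0, 0, 0, 0, -1], [0, 0, 0, 0, 0, 0, -1], [0, 0, 0, 0, 0, 0, -1]]
  ]
}}

```text
t: 19.65
position: [0.4444, -0.1639, 0.0469]
tcp_rot: [2.229, 2.212, 0.001]
force: [0.1, -0.3, -0.4]
width: 0.0281
gripper_force: 59.0
```

Call:
{"api": "carry_out", "payload": {
  "series": [
    [[0, 0.003, 0.003, 0, 0, 0, -1], [0, 0, 0.003, 0, 0, 0, -1], [0, 0, 0.003, 0, 0, 0, -1], [0, 0, 0.002, 0, 0, 0, -1], [0, 0, 0.001, 0, 0, 0, -1], [0, 0, 0.001, 0, 0, 0, -1], [0, 0, 0, 0, 0, 0, -1], [0, 0, 0, 0, 0, 0, -1]]
  ]
}}

```text
t: 20.45
position: [0.4452, -0.1635, 0.0403]
tcp_rot: [-2.23, -2.212, 0.0]
force: [-1.7, 1.4, 5.0]
width: 0.028
gripper_force: 59.4
```

Call:
{"api": "carry_out", "payload": {
  "series": [
    [[0, 0, 0, 0, 0, 0, -0.2], [0, 0, 0, 0, 0, 0, 0.2], [0, 0, 0, 0, 0, 0, 1], [0, 0, 0, 0, 0, 0, 1], [0, 0, 0, 0, 0, 0, 1], [0, 0, 0, 0, 0, 0, 1], [0, 0, -0.04, 0, 0, 0, 1], [0, 0, -0.06, 0, 0, 0, 1]]
  ]
}}

```text
t: 21.25
position: [0.4433, -0.1626, 0.0886]
tcp_rot: [-2.227, -2.209, 0.002]
force: [0.8, -0.4, -0.6]
width: 0.0854
gripper_force: 0.0
```

Call:
{"api": "carry_out", "payload": {
  "series": [
    [[0, 0, -0.08, 0, 0, 0, 1], [0, 0, -0.08, 0, 0, 0, 1], [0.04, 0.012, 0, 0, 0, 0, 1], [0.08, 0.025, 0, 0, 0, 0, 1], [0.09, 0.03, 0, 0, 0, 0, 1], [0.09, 0.03, 0, 0, 0, 0, 1], [0.09, 0.03, 0, 0, 0, 0, 1], [0.09, 0.03, 0, 0, 0, 0, 1]]
  ]
}}

```text
t: 22.05
position: [0.5261, 0.0776, 0.1699]
tcp_rot: [2.23, 2.212, 0.0]
force: [0.8, -1.2, -0.1]
width: 0.0854
gripper_force: 0.0
```

Call:
{"api": "carry_out", "payload": {
  "series": [
    [[0.09, 0.03, 0, 0, 0, 0, 1], [0.09, 0.03, 0, 0, 0, 0, 1], [0.08, 0.025, 0, 0, 0, 0, 1], [0.043, 0.007, 0, 0, 0, 0, 1], [0, 0, 0, 0, 0, 0, 1], [0, 0, 0, 0, 0, 0, 1], [0, 0, 0, 0, 0, 0, 1], [0, 0, 0, 0, 0, 0, 1]]
  ]
}}

```text
t: 22.85
position: [0.5726, 0.2256, 0.1698]
tcp_rot: [-2.232, -2.211, 0.001]
force: [0.0, -0.0, -0.2]
width: 0.0858
gripper_force: 0.0
```

```bash
python3 - <<'E'
from h import *
s=read_state();print(s["position"].round(4),s["t"])
C={n:calibration(n) for n in("wrist","side")};I={n:get_image(n)[0] for n in C}
cv2.imwrite("pics/s3.png",np.hstack([I["side"][100:480,150:550],I["wrist"][50:430,120:520]])[:,:,::-1])
for col,z in(("green",.07),("orange",.06)):
  m=mask(I["wrist"],col);n,l,st,ce=cv2.connectedComponentsWithStats(m)
  for k in range(1,n):
    if st[k,4]>200: print(col,st[k],ce[k].round(0),plane(C["wrist"],*ce[k],z).round(4))
E
```

```text
[0.5726 0.2256 0.1698] 22.85
green [ 101   98   90   91 7022] [146. 142.] [0.4638 0.2897 0.07  ]
green [ 296  209   44   46 1459] [317. 232.] [0.5698 0.2307 0.07  ]
orange [306  97  46  48 355] [319. 126.] [0.5716 0.2973 0.06  ]
orange [ 274  271   41   71 1853] [297. 311.] [0.5538 0.1668 0.06  ]
```

View pics/s3.png

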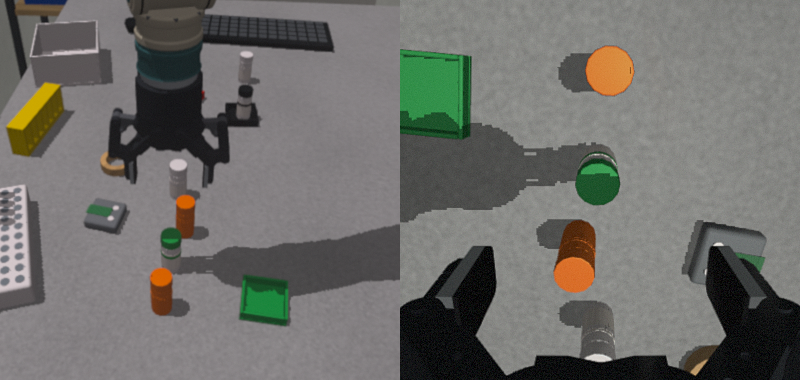

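Black stands upright in its tray (side crop (245,105)). The green cap sits at crop (598,177), with oranges at (610,70) and (574,272) along the tool x line, clear of the fingers. I'll check the orange tops' height against the gripper body before descending.

```bash
python3 - <<'E'
from h import *
c=calibration("wrist");im,d=get_image("wrist");T=c["extrinsics"]
for n,u,v in(("or1",330,120),("or2",294,322),("green",318,233)):
  p=[ (lambda o,r:(o+r*d[y,x])[2])(*ray(c,x,y)) for y in range(v-6,v+7,3) for x in range(u-6,u+7,3) if d[y,x]>0]
  o,r=ray(c,u,v);print(n,np.median(p).round(4),(o+r*d[v,u]).round(4))
print(read_state()["position"].round(4))
E
```

```text
or1 0.0708 [0.5785 0.3012 0.07  ]
or2 0.0708 [0.5526 0.1645 0.0716]
green 0.0707 [0.5704 0.2303 0.0712]
[0.5729 0.226  0.1699]
```

Call:
{"api": "carry_out", "payload": {
  "series": [
    [[0.005, -0.006, 0.03, 0, 0, 0, 1], [0, 0, 0.06, 0, 0, 0, 1], [0, 0, 0.07, 0, 0, 0, 1], [0, 0, 0.06, 0, 0, 0, 1], [0, 0, 0.03, 0, 0, 0, 1], [0, 0, 0.014, 0, 0, 0, 1], [0, 0, 0, 0, 0, 0, 1], [0, 0, 0, 0, 0, 0, 1]]
  ]
}}

```text
t: 23.8
position: [0.5713, 0.2297, 0.0393]
tcp_rot: [2.23, 2.211, 0.004]
force: [-0.2, -0.1, 0.8]
width: 0.0857
gripper_force: 0.0
```

Call:
{"api": "carry_out", "payload": {
  "series": [
    [[0, 0, 0, 0, 0, 0, 1], [0, 0, 0, 0, 0, 0, 1], [0, 0, 0, 0, 0, 0, 1]]
  ]
}}

```text
t: 24.1
position: [0.5706, 0.2296, 0.0387]
tcp_rot: [2.23, 2.212, 0.002]
force: [-0.5, -0.8, -0.8]
width: 0.0855
gripper_force: 0.0
```

Call:
{"api": "carry_out", "payload": {
  "series": [
    [[-0.002, -0.001, 0.004, 0, 0, 0, 1], [0, 0, 0, 0, 0, 0, -1], [0, 0, 0, 0, 0, 0, -1], [0, 0, 0, 0, 0, 0, -1], [0, 0, 0, 0, 0, 0, -1], [0, 0, 0, 0, 0, 0, -1], [0, 0, 0, 0, 0, 0, -1], [0, 0, 0, 0, 0, 0, -1]]
  ]
}}

```text
t: 24.9
position: [0.5696, 0.2285, 0.0359]
tcp_rot: [2.23, 2.212, 0.0]
force: [0.6, 0.8, 0.3]
width: 0.028
gripper_force: 58.9
```

Call:
{"api": "carry_out", "payload": {
  "series": [
    [[0, 0, -0.04, 0, 0, 0, -1], [0, 0, -0.06, 0, 0, 0, -1], [0, 0, -0.04, 0, 0, 0, -1], [0, 0, -0.02, 0, 0, 0, -1], [0.02, -0.05, 0, 0, 0, 0, -1], [0.036, -0.08, 0, 0, 0, 0, -1], [0.036, -0.08, 0, 0, 0, 0, -1], [0.024, -0.06, 0, 0, 0, 0, -1]]
  ]
}}

```text
t: 25.7
position: [0.4318, 0.2876, 0.1148]
tcp_rot: [-2.229, -2.212, 0.004]
force: [0.9, 0.2, 0.2]
width: 0.0282
gripper_force: 59.1
```

Call:
{"api": "carry_out", "payload": {
  "series": [
    [[0, 0, 0, 0, 0, 0, -1], [0, 0, 0.05, 0, 0, 0, -1], [0, 0, 0.05, 0, 0, 0, -1], [0, 0, 0.03, 0, 0, 0, -1], [0, 0, 0.01, 0, 0, 0, -1], [0, 0, 0, 0, 0, 0, -1], [0, 0, 0, 0, 0, 0, -1], [0, 0, 0, 0, 0, 0, -1]]
  ]
}}

```text
t: 26.5
position: [0.4361, 0.2879, 0.0468]
tcp_rot: [2.23, 2.212, 0.003]
force: [-0.3, -1.3, -0.5]
width: 0.0282
gripper_force: 59.1
```

Call:
{"api": "carry_out", "payload": {
  "series": [
    [[-0.002, -0.002, 0.003, 0, 0, 0, -1], [0, 0, 0.003, 0, 0, 0, -1], [0, 0, 0.003, 0, 0, 0, -1], [0, 0, 0.002, 0, 0, 0, -1], [0, 0, 0.001, 0, 0, 0, -1], [0, 0, 0.001, 0, 0, 0, -1], [0, 0, 0, 0, 0, 0, -1], [0, 0, 0, 0, 0, 0, -1]]
  ]
}}

```text
t: 27.3
position: [0.4338, 0.2865, 0.0398]
tcp_rot: [-2.23, -2.213, 0.0]
force: [-2.2, 0.1, 5.9]
width: 0.0283
gripper_force: 59.4
```

Call:
{"api": "carry_out", "payload": {
  "series": [
    [[0, 0, 0, 0, 0, 0, -0.2], [0, 0, 0, 0, 0, 0, 0.2], [0, 0, 0, 0, 0, 0, 1], [0, 0, 0, 0, 0, 0, 1], [0, 0, 0, 0, 0, 0, 1], [0, 0, 0, 0, 0, 0, 1], [0, 0, -0.04, 0, 0, 0, 1], [0, 0, -0.06, 0, 0, 0, 1]]
  ]
}}

```text
t: 28.1
position: [0.4319, 0.2855, 0.0879]
tcp_rot: [-2.229, -2.211, 0.008]
force: [0.7, 0.2, 0.0]
width: 0.0855
gripper_force: 0.0
```

Call:
{"api": "carry_out", "payload": {
  "series": [
    [[0, 0, -0.08, 0, 0, 0, 1], [0, 0, -0.08, 0, 0, 0, 1], [0, 0, -0.06, 0, 0, 0, 1], [-0.08, 0, 0, 0, 0, 0, 1], [-0.09, 0, 0, 0, 0, 0, 1], [-0.09, 0, 0, 0, 0, 0, 1], [-0.08, 0, 0, 0, 0, 0, 1], [-0.04, 0, 0, 0, 0, 0, 1]]
  ]
}}

```text
t: 28.9
position: [0.4318, 0.0941, 0.1993]
tcp_rot: [2.233, 2.21, -0.001]
force: [-0.0, -0.2, 0.6]
width: 0.0857
gripper_force: 0.0
```

Call:
{"api": "carry_out", "payload": {
  "series": [
    [[0, 0, 0, 0, 0, 0, 1], [0, 0, 0, 0, 0, 0, 1], [0, 0, 0, 0, 0, 0, 1], [0, 0, 0, 0, 0, 0, 1], [0, 0, 0, 0, 0, 0, 1]]
  ]
}}

```text
t: 29.4
position: [0.4324, 0.0973, 0.1993]
tcp_rot: [-2.228, -2.214, 0.0]
force: [-0.4, -0.1, -0.5]
width: 0.0856
gripper_force: 0.0
```

```bash
python3 - <<'E'
from h import *
im=get_image("side")[0];cv2.imwrite("pics/s4.png",im[:,:,::-1]);s=read_state();print(s["t"],s["position"].round(3))
E
```

```text
29.45 [0.432 0.097 0.199]
```

View pics/s4.png

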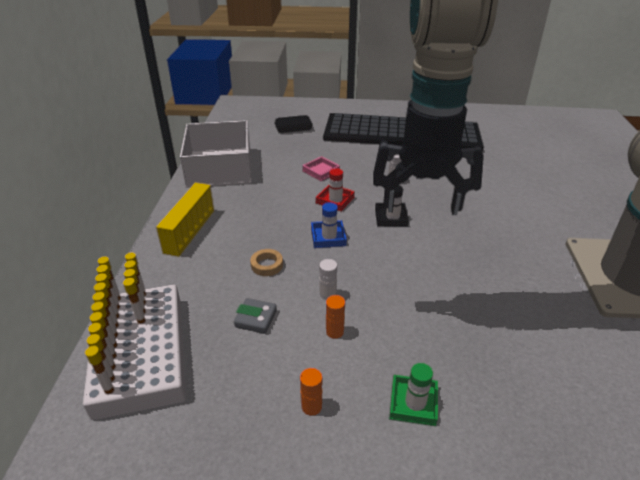

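All four vials stand in their own trays: red (336,187), blue (329,222), black (395,205) and green (418,385). The white and orange vials have not moved. I'll check numerically that green is upright, then hand in.

```bash
python3 - <<'E'
from h import *
c=calibration("side");im=get_image("side")[0]
B=blob(im,"green",(421,374),13);p=plane(c,*B[:2],.066);print(p)
if np.hypot(p[0]-.434,p[1]-.2865)<.008: print(job_done())
E
```

```text
[0.43239362 0.28725687 0.066     ]
the job is handed in; nothing more can be done
None
```

The red, blue, green and black vials now stand upright in the trays of their own cap colours, red placed first, the white-capped vials were left where they stood, and the job was handed in at about 29.5 s of the 112 s allowed.

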